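# Make up two foam-modelling kits

## Task

Make up the two class kits. Long tray: domed foam blank lengthwise in the large bay, glue jar in the middle bay, tall round foam blank in the small end bay; short tray: sanding block lengthwise, grip up, in the large bay, short round foam blank in the small bay. Leave everything upright and flat on the floor of its bay, let go and at rest.

Things in the scene. Friction and masses are not known exactly. Their poses are not given: they have to be found in the camera images.
- long_tray: The longer kit tray, shallow, light wood, fixed: 280 mm long (its y) by 84 mm wide (its x), three bays. Rims, dividers 5 mm thick, tops at z 15 mm, bay floors at z 5 mm; bays 74 mm wide (x), in a row along y: large, 116 mm long, centre y -77 mm; middle, 72 mm long, centre y +22 mm; small end bay, 72 mm long, centre y +99 mm. Origin: centre of its underside, on the table top.
- short_tray: The shorter kit tray, shallow, light wood, fixed: 203 mm long (its y) by 84 mm wide (its x), two bays. Rims, dividers 5 mm thick, tops at z 15 mm, bay floors at z 5 mm; bays 74 mm wide (x), in a row along y: large, 116 mm long, centre y -38.5 mm; small, 72 mm long, centre y +60.5 mm. Origin: centre of its underside, on the table top.
- domed_blank: Loaf-shaped blank of light blue model foam, 90 mm long (its x axis), 40 mm wide (y), 54 mm high: flat upright long sides up to 34 mm, above them a half-round top along its length. Origin at the centre of its underside, z up. 
- tall_blank: Tall round blank of the same light blue foam: upright cylinder, 46 mm diameter, 80 mm high. Origin at the centre of its underside, z up. 
- short_blank: Short round blank of the same light blue foam: upright cylinder, 54 mm diameter, 46 mm high. Origin at the centre of its underside, z up. 
- sanding_block: Wooden sanding block lying on its dark abrasive sole: base 90 mm long (its x axis) by 46 mm wide (y) and 20 mm high, and on it a grip ridge 78 mm long by 28 mm wide, from 20 to 54 mm above the underside. Origin at the centre of its underside, z up. 
- glue_jar: White round glue jar with a lid, standing upright, 82 mm high: body 48 mm diameter with straight sides up to 52 mm, above it a neck and lid 43 mm across. Origin at the centre of its underside, z up. 
Not all that is in view belongs to the job. Leave any pink or yellow look-alike of the domed_blank alone.

How it is judged (in metres and radians):
At the end, for the whole second after the job is handed in: Each thing at rest, upright within 0.15 rad, underside within 5 mm of its own bay's floor; jar and round blanks within 15 mm of the bay centre on each tray axis; domed blank and sanding block within 20 mm across, 18 mm along, and 0.5 rad of the tray's length (either way round) (x of domed_blank in the frame of long_tray between -0.02 and 0.02 m and y of domed_blank in the frame of long_tray between -0.095 and -0.059 m and z of domed_blank in the frame of long_tray between 0 and 0.01 m and angle between each of domed_blank, glue_jar, tall_blank, sanding_block, short_blank's own z axis and vertical below 0.15 rad and linear speed of each of domed_blank, glue_jar, tall_blank, sanding_block, short_blank below 0.02 m/s and angle between the x axis of domed_blank and the y axis of long_tray, either way round below 0.5 rad and x of glue_jar in the frame of long_tray between -0.015 and 0.015 m and y of glue_jar in the frame of long_tray between 0.007 and 0.037 m and z of glue_jar in the frame of long_tray between 0 and 0.01 m and x of tall_blank in the frame of long_tray between -0.015 and 0.015 m and y of tall_blank in the frame of long_tray between 0.084 and 0.114 m and z of tall_blank in the frame of long_tray between 0 and 0.01 m and x of sanding_block in the frame of short_tray between -0.02 and 0.02 m and y of sanding_block in the frame of short_tray between -0.0565 and -0.0205 m and z of sanding_block in the frame of short_tray between 0 and 0.01 m and angle between the x axis of sanding_block and the y axis of short_tray, either way round below 0.5 rad and x of short_blank in the frame of short_tray between -0.015 and 0.015 m and y of short_blank in the frame of short_tray between 0.0455 and 0.0755 m and z of short_blank in the frame of short_tray between 0 and 0.01 m); the robot touches nothing.
It also fails if it takes over 118 s, if anything falls off the work surface, if the arm or the gripper's body presses on something with over 40 N, if the wrist force passes 120 N, or if a joint passes its speed limit or range.

## Robot

A 7-joint arm with a two-finger parallel gripper is mounted at the origin on the work surface. World frame = base frame: x ahead of the robot, y to its left, z up, the work surface at z = 0. Lengths are in m, angles in degrees, forces in N, time in s.
With the tool pointing down it reaches from about 0.425 to 0.975 m from the base axis. Payload 16.7 kg.
Tool frame: the origin (TCP) lies on the centre line of the jaws, within the pads' length; the fingertips stand 11 mm ahead of it and the grasp point (between the pads) lies 8 mm behind it; z points along the fingers, y is the line along which they close (so a half turn about z gives the same grasp; the last joint's range is limited). The gripper opens to 85 mm and grips with 20 to 120 N. Pads are 22 mm wide; open, the fingers measure 114 mm over their backs; the gripper's body (76 mm by 85 mm) begins 54 mm behind the grasp point. The pads swing forward as they close: fully open they stand 13 mm farther back than shut.
Start: joints at [60.017, 24.414, 4.234, 92.017, -1.954, 63.644, -3.845], TCP at [0.246, -0.628, 0.242] pointing down, gripper open.
Joint ranges: [-163.25, 163.25], [-28.42, 122.38], [-70.27, 78.77], [12.13, 141.07], [-58.53, 238.53], [9.26, 117.41], [-156.51, 156.51]. Speed limits (degrees/s): [108.29, 108.29, 136.94, 136.94, 172.46, 172.46, 172.46].

## Interface

Orientations are given as [roll, pitch, yaw] about the fixed x, y, z axes, in that order (R = Rz(yaw) Ry(pitch) Rx(roll)).
In Python, from cell import * gives the robot as it stands.
- The arm moves only by the tool send_rows, never from a script. Its arguments are lists of equal length, an entry for each row: "dp": the shift along the world's x, y, z in mm, a list of three; "yaw": the turn about the world's z in degrees. In form: {"dp": [[x, y, z], ...], "yaw": [yaw, ...]}. A call has 1 to 20 rows; each row is the pose to reach, as a shift and turn from the pose commanded when the call began; what a row does not reach only later rows make up. A row lasts 1/8 s, in which the tool goes at most 62.5 mm and 10.7 degrees, less where a joint would pass 70% of its speed; a pose out of reach is approached as far as the arm can. A call with a gripper value outside its range is refused whole. "hand" is the opening, from -1 (shut) to 1 (fully open), set as the call begins (left out, the last holds). The fingers move at their own pace and stop on an object; the grip force is fixed at half the most. Time passes only in rows, so rows that repeat a pose let the fingers close. It gives the time, the measured TCP pose, the force, the opening and the grip force at its end, in the units of the state.
- observe(): the state, without advancing time (a new reading comes with each control period).
- read_camera(name): name is "scene" or "side" or "wrist"; returns the picture (480x640x3 uint8, red, green, blue); there is no depth.
- camera_model(name): a dict with "vertical_fov" (degrees; the focal length in pixels is half the picture's height over the tangent of half this angle, whatever the lens; pixels are square), "cx", "cy" (the principal point, pixels), "world_to_cam" (4x4, takes a point from world to camera coordinates). Camera axes: x right, y down, z forward; pixel columns grow to the right and rows downward; lengths in m; the calibration is good to about 2 mm. A picture is of the moment at which its call begins: read the wrist's pose just before it. camera_model takes no time and is no camera call; for the wrist camera it gives the pose at the moment of the call.
- sign_off(): hands the job in; it is judged then, once.
The state is a dict: "time_s": time; "joint_positions": joint angles; "qvel": joint speeds; "joint_efforts": joint torques, N m; "ee_pos": TCP position; "ee_rot": TCP orientation; "force": force on the tool from outside, world axes, zero at the start; "ft_torque": the same for the moment, N m; "opening": opening from 0.0 (shut) to 1.0 (fully open); "finger_force": force on a finger pad.
Only numpy, scipy, OpenCV 4.12 (cv2) and the standard library are available. Lean on these libraries where they do the work, as an engineer would, in place of code of your own. Each camera call takes 0.05 s, during which the arm holds its last target. There are 200 camera calls.

## Working session

There is one attempt and no reset: what is moved stays moved. The work goes in short steps, Python scripts to look and compute and a tool call to move; the robot and the scene stay as the last step left them, time stands still between calls to the robot, and variables do not carry over. Pictures are saved under pics/ and viewed, at most 14 in all, crops included, and the job is handed in when it is done.

Besides the shell and the picture viewer there is one more tool, called as name(argument=value, ...) on one line, values as JSON. send_rows: Moves the arm, as the interface text tells. Its arguments: {"type":"object","properties":{"dp":{"type":"array","items":{"type":"array","items":{"type":"number"}}},"yaw":{"type":"array","items":{"type":"number"}},"hand":{"type":"number"}},"required":["dp","yaw"]}

```bash
ls; mkdir -p pics; python3 - <<'E'
from cell import *
import cv2
s=observe();print(s)
for n in("scene","side"):
    m=camera_model(n);print(n,m)
    cv2.imwrite(f"pics/{n}0.png",cv2.cvtColor(read_camera(n),cv2.COLOR_RGB2BGR))
E
```

```text
pics
{'time_s': 0.0, 'joint_positions': array([60.0189722 , 24.4520456 ,  4.23067609, 92.05557498, -1.95293858,
       63.64417258, -3.84421678]), 'qvel': array([-0.05896275,  0.01368558,  0.04388412, -0.03141092, -0.02107395,
       -0.09342818, -0.02772044]), 'joint_efforts': array([-1.78024093e-04, -9.49835157e+01,  3.76093224e+00, -4.63507569e+01,
        1.93485600e-02,  1.04478851e-02,  3.21118364e-05]), 'ee_pos': array([ 0.2462751 , -0.62800591,  0.2415567 ]), 'ee_rot': array([-1.79920616e+02,  6.56339364e-03,  2.14146990e+01]), 'force': array([ 0.11089984, -0.03989742, -0.23147066]), 'ft_torque': array([-0.04659384,  0.00090237, -0.01308081]), 'finger_force': 0.0, 'opening': 0.9983655984826728}
scene {'vertical_fov': 46.68058878213779, 'cx': 317.1297012400729, 'cy': 235.98288988573697, 'world_to_cam': array([[-0.3233359 ,  0.9462785 , -0.0033025 ,  0.18943686],
       [ 0.50001542,  0.16788627, -0.84958741, -0.1848338 ],
       [-0.80339186, -0.27635341, -0.5274375 ,  1.43021523],
       [ 0.        ,  0.        ,  0.        ,  1.        ]])}
side {'vertical_fov': 44.73717041291825, 'cx': 321.0311975265882, 'cy': 237.76112257829917, 'world_to_cam': array([[-0.95910227, -0.28274084,  0.01343318,  0.44250632],
       [-0.22406271,  0.72934513, -0.6464144 ,  0.18302082],
       [ 0.17297033, -0.6229874 , -0.76286825,  1.12472242],
       [ 0.        ,  0.        ,  0.        ,  1.        ]])}
```

View pics/scene0.png

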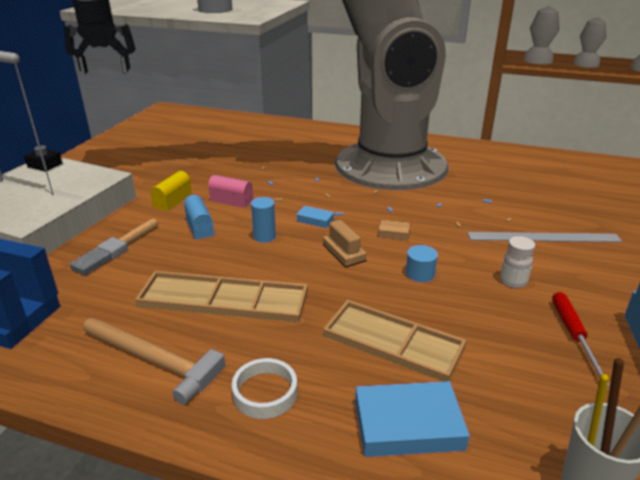

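View pics/side0.png

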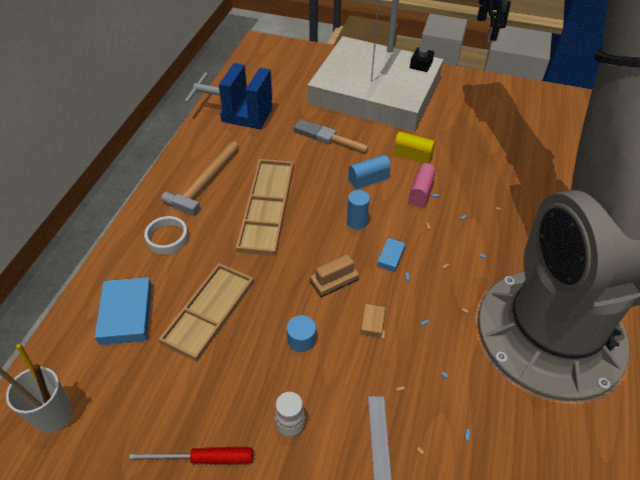

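Candidates for domed_blank in scene: yellow (172,190), pink (231,191), light blue (199,217). The blue one fits (light blue foam, loaf). The flat blue pieces at (315,215) and (410,418) aren't loaves. Confirming in enlarged crops.

```bash
python3 - <<'E'
import cv2
a=cv2.imread("pics/side0.png")[135:360,150:450];cv2.imwrite("pics/sideA.png",cv2.resize(a,(800,600),interpolation=cv2.INTER_CUBIC))
a=cv2.imread("pics/scene0.png")[165:385,130:530];cv2.imwrite("pics/sceneB.png",cv2.resize(a,(800,440),interpolation=cv2.INTER_CUBIC))
E
```

```text
(no output)
```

View pics/sideA.png

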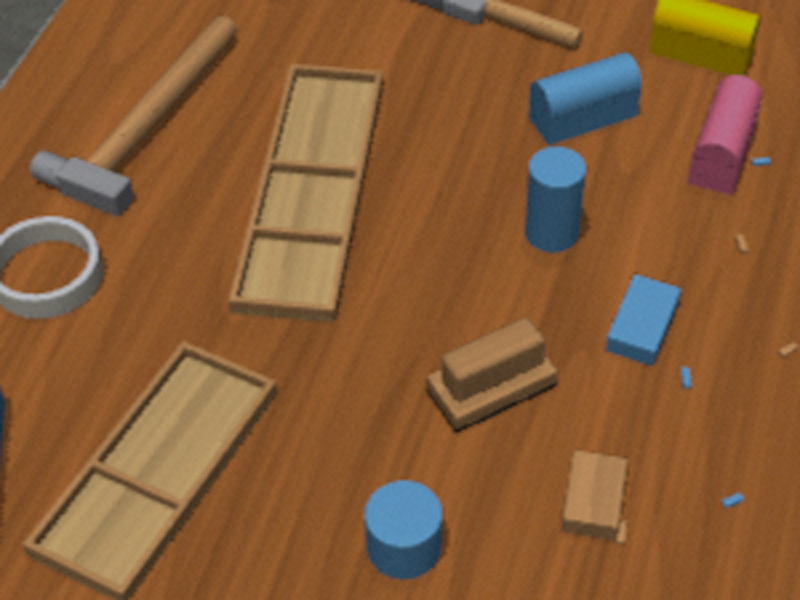

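View pics/sceneB.png

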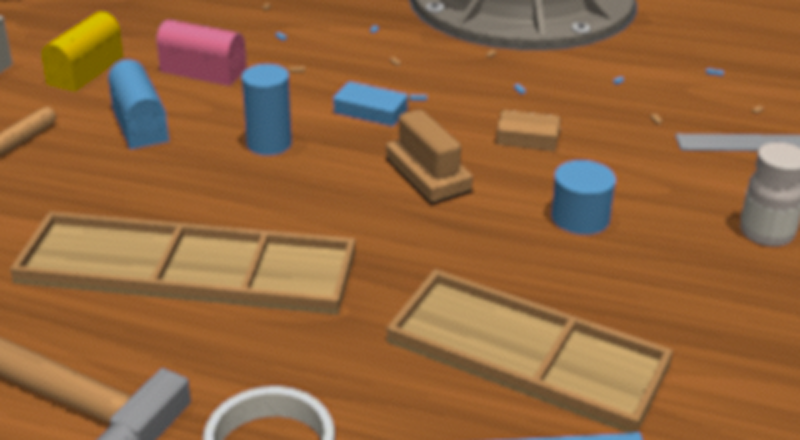

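Both crops agree: the blue loaf at sideA (585,97) / sceneB (138,103) is the domed blank; the yellow and pink ones are look-alikes. Large bays lie towards the far/left end of both trays. Now poses by fitting models to both views.

```bash
cat > h.py <<'E'
import numpy as np,cv2
from cell import *
from scipy.optimize import least_squares,minimize
M={n:camera_model(n) for n in("scene","side")}
def proj(m,P):
    P=np.atleast_2d(P);c=P@m["world_to_cam"][:3,:3].T+m["world_to_cam"][:3,3]
    f=240/np.tan(np.radians(m["vertical_fov"]/2));return c[:,:2]/c[:,2:]*f+[m["cx"],m["cy"]]
def ray(m,uv,z):
    f=240/np.tan(np.radians(m["vertical_fov"]/2));R=m["world_to_cam"][:3,:3];t=m["world_to_cam"][:3,3]
    d=R.T@np.array([(uv[0]-m["cx"])/f,(uv[1]-m["cy"])/f,1]);o=-R.T@t
    return o+d*(z-o[2])/d[2]
def place(L,p):
    c,s=np.cos(p[2]),np.sin(p[2]);L=np.array(L,float)
    return np.c_[L[:,0]*c-L[:,1]*s+p[0],L[:,0]*s+L[:,1]*c+p[1],L[:,2]]
def cyl(r,h):
    a=np.linspace(0,2*np.pi,40);return [(r*np.cos(t),r*np.sin(t),z) for t in a for z in(0,h)]
a=np.linspace(0,np.pi,20)
DOME=[(x,20*k*1e-3,z) for x in(-.045,.045) for k,z in((-1,0),(1,0))]+[(x,.02*np.cos(t),.034+.02*np.sin(t)) for x in(-.045,.045) for t in a]
TALL=cyl(.023,.08);SHORT=cyl(.027,.046);JAR=[p for p in cyl(.024,.052)]+[q for q in cyl(.0215,.082)]
SAND=[(x,y,z) for x in(-.045,.045) for y in(-.023,.023) for z in(0,.02)]+[(x,y,z) for x in(-.039,.039) for y in(-.014,.014) for z in(.02,.054)]
E
cat > fit0.py <<'E'
from h import *
I={n:cv2.imread(f"pics/{n}0.png") for n in M}
A=lambda u,v:(150+u*300/800,135+v*225/600)
B=lambda u,v:(130+u/2,165+v/2)
def pts(name,L,sa,sb,p0):
    # L local pts, matched to pixels
    r=lambda p:np.r_[(proj(M["side"],place(L,p))-sa).ravel(),(proj(M["scene"],place(L,p))-sb).ravel()]
    s=least_squares(r,p0,loss="soft_l1");print(name,s.x[:2].round(4),np.degrees(s.x[2]).round(1),"res",np.abs(s.fun).max().round(1),np.sqrt((r(s.x)**2).mean()).round(2));return s.x
def start(uv,z): return ray(M["side"],uv,z)[:2]
def tray(l): return [(x,y,.015) for x,y in((.042,-l/2),(-.042,-l/2),(-.042,l/2),(.042,l/2))]
for nm,l,sa,sb in(("long",.28,[(293,67),(382,75),(336,306),(233,301)],[(14,268),(50,215),(355,240),(340,298)]),
               ("short",.203,[(187,346),(275,382),(125,586),(29,545)],[(390,330),(437,272),(670,350),(637,413)])):
    sa=np.array([A(*p) for p in sa]);sb=np.array([B(*p) for p in sb])
    w=[start(p,.015) for p in sa];print([ (x*1e3).round() for x in w],[(ray(M["scene"],p,.015)[:2]*1e3).round() for p in sb])
    c=np.mean(w,0);d=(w[2]+w[3]-w[0]-w[1]);pts(nm,tray(l),sa,sb,[*c,np.arctan2(d[1],d[0])-np.pi/2])
    pts(nm+"flip",[(-x,y,z) for x,y,z in tray(l)],sa,sb,[*c,np.arctan2(d[1],d[0])-np.pi/2])
def iou(name,L,p0,yaws,mask):
    def cost(p):
        t=0
        for n in M:
            u=proj(M[n],place(L,p));h=cv2.convexHull((u*16*4).astype(np.float32)).astype(np.int32)
            m=cv2.resize(mask[n],None,fx=4,fy=4,interpolation=cv2.INTER_NEAREST) if 0 else mask[n]
            r=np.zeros_like(m);cv2.fillConvexPoly(r,(cv2.convexHull(u.astype(np.float32))*4*16+16*1.5).astype(np.int32),255,cv2.LINE_AA,4)
            m2=m;t+=1-np.minimum(r,m2).sum(dtype=float)/np.maximum(r,m2).sum(dtype=float)
        return t
    best=min((minimize(cost,[*p0,y],method="Nelder-Mead",options=dict(initial_simplex=[[*p0,y],[p0[0]+.01,p0[1],y],[p0[0],p0[1]+.01,y],[*p0,y+.3]],maxiter=90)) for y in yaws),key=lambda s:s.fun)
    print(name,best.x[:2].round(4),np.degrees(best.x[2]).round(1),"cost",round(best.fun,3))
mask={}
for n in M:
    im=cv2.resize(I[n],None,fx=4,fy=4,interpolation=cv2.INTER_LINEAR);h=cv2.cvtColor(im,cv2.COLOR_BGR2HSV)
    mask[n]=cv2.inRange(h,(95,90,40),(120,255,255))
def only(uvs):
    o={}
    for n in M:
        k,l=cv2.connectedComponents(mask[n]);u=uvs[n];o[n]=((l==l[int(u[1]*4),int(u[0]*4)])*255).astype(np.uint8)
        print(n,(o[n]>0).sum()/16,end=" ")
    return o
for nm,L,a_,z,b_,ys in(("dome",DOME,A(585,97),.04,B(138,103),(0,.8,1.6,2.4)),("tall",TALL,A(557,168),.08,B(267,77),(0,)),("short_b",SHORT,A(404,508),.046,B(584,178),(0,))):
    print(start(a_,z),ray(M["scene"],b_,z));iou(nm,L,start(a_,z),ys,only({"side":a_,"scene":b_}))
print("jar",start((289,402),.082),ray(M["scene"],B(783,160),.082))
L=[(x,y,.054) for x,y in((-.039,.014),(-.039,-.014),(.039,-.014),(.039,.014))]
for q in([(443,358),(462,396),(546,362),(528,322)],):pass
sa=np.array([A(*p) for p in [(443,358),(528,322),(545,346)]]);sb=np.array([B(*p) for p in[(440,158),(402,117),(420,112)]])
print("sand tops",[(start(p,.054)*1e3).round() for p in sa],[(ray(M["scene"],p,.054)[:2]*1e3).round() for p in sb])
sa=[A(*p) for p in[(458,425),(556,380)]];sb=[B(*p) for p in[(433,201),(471,190),(388,155)]]
print("sand bottoms",[(start(p,0)*1e3).round() for p in sa],[(ray(M["scene"],p,0)[:2]*1e3).round() for p in sb])
E
python3 fit0.py
```

```text
[array([ 698., -280.]), array([ 618., -294.]), array([569., -28.]), array([648.,  -9.])] [array([ 702., -281.]), array([ 626., -295.]), array([573., -22.]), array([651.,  -7.])]
long [ 0.6346 -0.1529] 10.7 res 2.3 1.1
longflip [ 0.6104 -0.1619] 30.6 res 73.3 28.27
[array([666.,  43.]), array([589.,  56.]), array([625., 248.]), array([703., 238.])] [array([674.,  43.]), array([593.,  58.]), array([628., 253.]), array([702., 238.])]
short [0.6461 0.1465] -10.3 res 3.1 1.68
shortflip [0.6458 0.1491] 32.9 res 79.1 35.43
[ 0.43171677 -0.29386533] [ 0.45818094 -0.29547471  0.04      ]
scene 808.5625 side 922.0 dome [ 0.4344 -0.3128] 218.1 cost 0.217
[ 0.42715174 -0.1647432 ] [ 0.4334041 -0.1623475  0.08     ]
scene 859.0 side 691.1875 tall [ 0.4273 -0.1699] 16.5 cost 0.302
[0.45496241 0.15117099] [0.46009072 0.15512651 0.046     ]
scene 886.3125 side 839.4375 short_b [0.4548 0.1529] 16.3 cost 0.275
jar [0.42357621 0.3146081 ] [0.43322974 0.31747086 0.082     ]
sand tops [array([465.,  25.]), array([413., -27.]), array([396.,  -8.])] [array([481.,  27.]), array([423., -27.]), array([408., -14.])]
sand bottoms [array([447.,  43.]), array([387., -20.])] [array([474.,  20.]), array([445.,  49.]), array([411., -45.])]
```

send_rows(dp=[[190,318,0],[190,318,0],[190,318,0],[190,318,0],[190,318,0],[190,318,0],[190,318,0],[190,318,0],[190,318,0]], yaw=[17,17,17,17,17,17,17,17,17])

```text
time_s: 1.23
ee_pos: [0.4357, -0.3114, 0.2421]
ee_rot: [-180.0, 0.0, 38.3]
force: [0.1, -0.0, -1.0]
opening: 0.999
finger_force: 0.0
```

```bash
cat > w.py <<'E'
import sys
from h import *
import pickle
s=observe();m=camera_model("wrist");im=cv2.cvtColor(read_camera("wrist"),cv2.COLOR_RGB2BGR)
n=sys.argv[1];cv2.imwrite(f"pics/{n}.png",im);pickle.dump(m,open(f"pics/{n}.pkl","wb"))
print(s["time_s"],s["ee_pos"].round(4),s["ee_rot"].round(1),s["joint_positions"].round(0),m["vertical_fov"],m["world_to_cam"].round(3).tolist())
E
python3 w.py w1
```

```text
1.225 [ 0.4357 -0.3114  0.2421] [-180.     0.    38.3] [ 37.  12.  -9. 109.   2.  59. -25.] 67.49194401683434 [[0.62, -0.785, 0.0, -0.513], [-0.747, -0.591, 0.304, 0.103], [-0.239, -0.189, -0.953, 0.425], [0.0, 0.0, 0.0, 1.0]]
```

View pics/w1.png

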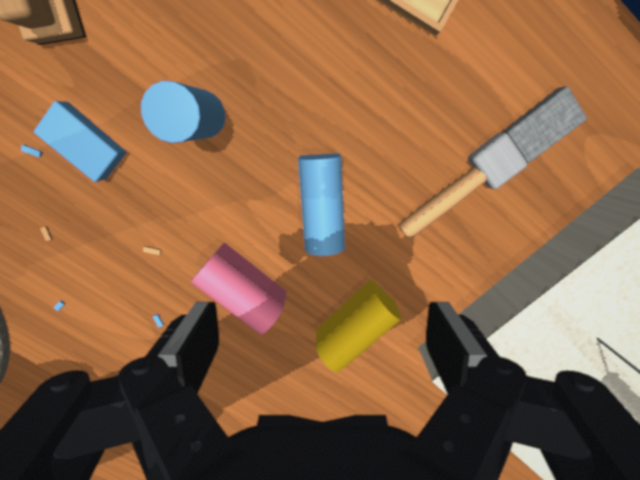

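Wrist view: the blue loaf at (322,205) with pink (240,288) and yellow (358,326) look-alikes nearby; tall blank top at (170,112). Fit those.

```bash
cat > wf.py <<'E'
from h import *
import pickle
def wfit(pic,L,uv,z,yaws,lo=(95,70,40),hi=(125,255,255)):
    m=pickle.load(open(f"pics/{pic}.pkl","rb"));im=cv2.imread(f"pics/{pic}.png")
    k=cv2.inRange(cv2.cvtColor(im,cv2.COLOR_BGR2HSV),lo,hi);_,l=cv2.connectedComponents(k)
    k=((l==l[uv[1],uv[0]])*255).astype(np.uint8);p0=ray(m,uv,z)[:2]
    def cost(p):
        r=np.zeros_like(k);cv2.fillConvexPoly(r,(cv2.convexHull(proj(m,place(L,p)).astype(np.float32))*16).astype(np.int32),255,cv2.LINE_AA,4)
        return 1-np.minimum(r,k).sum(dtype=float)/np.maximum(r,k).sum(dtype=float)
    b=min((minimize(cost,[*p0,y],method="Nelder-Mead",options=dict(initial_simplex=[[*p0,y],[p0[0]+.01,p0[1],y],[p0[0],p0[1]+.01,y],[*p0,y+.3]],maxiter=120)) for y in yaws),key=lambda s:s.fun)
    print(pic,(k>0).sum(),"ray",p0.round(4),"fit",b.x[:2].round(4),np.degrees(b.x[2]).round(1),"cost",round(b.fun,3));return b.x
E
python3 - <<'E'
from wf import *
wfit("w1",DOME,(322,205),.045,(.3,.7,1.1))
wfit("w1",TALL,(170,112),.08,(0,))
m=pickle.load(open("pics/w1.pkl","rb"))
for uv in((285,292),(224,246),(262,330),(376,284)):print(uv,ray(m,uv,.02).round(3))
E
```

```text
w1 3921 ray [ 0.4371 -0.3078] fit [ 0.4349 -0.3095] 41.3 cost 0.091
w1 3883 ray [ 0.4281 -0.1649] fit [ 0.4285 -0.1661] 10.1 cost 0.106
(285, 292) [ 0.332 -0.34   0.02 ]
(224, 246) [ 0.335 -0.258  0.02 ]
(262, 330) [ 0.277 -0.348  0.02 ]
(376, 284) [ 0.4   -0.411  0.02 ]
```

send_rows(dp=[[-1,2,-40],[-1,2,-90],[-1,2,-140],[-1,2,-180],[-1,2,-205],[-1,2,-220],[-1,2,-220]], yaw=[3,3,3,3,3,3,3], hand=1)

```text
time_s: 2.15
ee_pos: [0.4349, -0.3086, 0.0217]
ee_rot: [-179.9, 0.0, 41.4]
force: [-0.5, -0.6, 0.3]
opening: 0.999
finger_force: 0.0
```

send_rows(dp=[[0,0,0],[0,0,0],[0,0,0],[0,0,0],[0,0,0],[0,0,0],[0,0,0]], yaw=[0,0,0,0,0,0,0], hand=-1)

```text
time_s: 3.02
ee_pos: [0.4359, -0.3087, 0.0233]
ee_rot: [179.9, -0.0, 41.4]
force: [-2.3, 1.1, 10.3]
opening: 0.456
finger_force: 60.3
```

send_rows(dp=[[0,0,50],[0,0,100],[40,15,130],[90,35,160],[140,50,160],[180,65,160],[214,80,160],[214,80,160],[214,80,160],[214,80,160]], yaw=[0,0,10,20,30,40,50,60,60,60])

```text
time_s: 4.28
ee_pos: [0.649, -0.229, 0.1825]
ee_rot: [-180.0, 0.0, 101.1]
force: [0.5, -1.5, -1.4]
opening: 0.455
finger_force: 60.8
```

```bash
python3 w.py w2
```

```text
4.275 [ 0.649  -0.229   0.1825] [-180.     0.   101.1] [ 31.  30. -23.  92.  13.  60.  15.] 67.49194401683434 [[0.981, 0.193, 0.001, -0.592], [0.184, -0.934, 0.305, -0.353], [0.059, -0.299, -0.952, 0.217], [0.0, 0.0, 0.0, 1.0]]
```

View pics/w2.png

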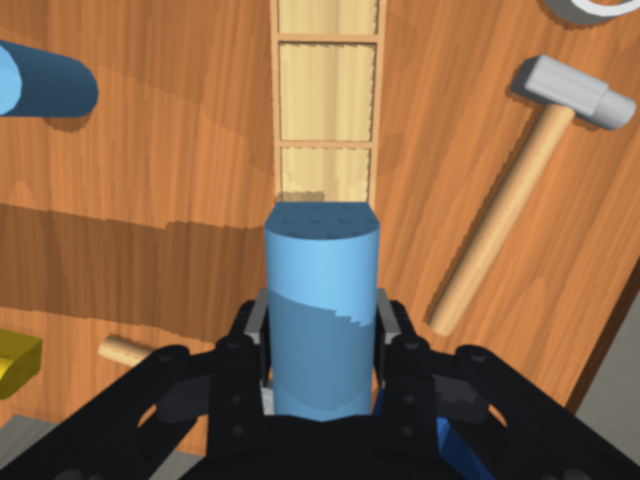

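Wrist view over the long tray: divider large/middle at row 145 (outer rims u 275–376), divider middle/small at row 38 (u 271–384).

```bash
python3 - <<'E'
from wf import *
m=pickle.load(open("pics/w2.pkl","rb"))
px=[(275,145),(376,145),(271,38),(384,38)];W=[ray(m,p,.015)[:2] for p in px]
print((np.array(W)*1e3).round(),np.linalg.norm(W[0]-W[1]),np.linalg.norm(W[0]-W[2]))
L=[(s*.042,y,.015) for y in(-.0165,.0605) for s in(-1,1)]
r=lambda p:(proj(m,place(L,p))-px).ravel()
s=least_squares(r,[.635,-.153,.187]);p=s.x;print(p[:2],np.degrees(p[2]),s.fun.round(1))
for y in(-.077,.022,.099):print(y,place([(0,y,0)],p).round(4))
E
```

```text
[[ 599. -176.]
 [ 680. -161.]
 [ 585. -100.]
 [ 667.  -84.]] 0.08181358101286966 0.07737336659879461
[ 0.63678228 -0.1519492 ] 10.755895760943613 [-0.9 -0.6  1.8  0.1 -0.4 -0.2 -0.5  0.7]
-0.077 [[ 0.6512 -0.2276  0.    ]]
0.022 [[ 0.6327 -0.1303  0.    ]]
0.099 [[ 0.6183 -0.0547  0.    ]]
```

send_rows(dp=[[2,1,-40],[2,1,-80],[2,1,-110],[2,1,-130],[2,1,-142],[2,1,-149],[2,1,-154],[2,1,-154]], yaw=[0,0,0,0,0,0,0,0])

```text
time_s: 5.32
ee_pos: [0.6518, -0.2275, 0.0288]
ee_rot: [180.0, 0.0, 101.4]
force: [0.1, -0.1, -0.6]
opening: 0.458
finger_force: 60.8
```

send_rows(dp=[[0,0,-1],[0,0,-1],[0,0,-1]], yaw=[0,0,0])

```text
time_s: 5.7
ee_pos: [0.6518, -0.2275, 0.0284]
ee_rot: [180.0, 0.0, 101.4]
force: [-2.5, 0.2, 8.1]
opening: 0.458
finger_force: 62.0
```

send_rows(dp=[[0,0,0],[0,0,0],[0,0,0],[0,0,0],[0,0,0],[0,0,30],[0,0,80],[0,0,130]], yaw=[0,0,0,0,0,0,0,0], hand=0.6)

```text
time_s: 6.7
ee_pos: [0.6512, -0.2272, 0.1585]
ee_rot: [-180.0, -0.0, 101.4]
force: [-0.4, -0.5, -0.2]
opening: 0.798
finger_force: 0.0
```

send_rows(dp=[[-50,14,0],[-105,29,0],[-160,44,0],[-205,56,0],[-223,61,0],[-223,61,-20],[-223,61,-60],[-223,61,-95],[-223,61,-117],[-223,61,-117],[-223,61,-117]], yaw=[0,0,0,0,0,0,0,0,0,0,0], hand=1)

```text
time_s: 8.07
ee_pos: [0.4293, -0.1664, 0.041]
ee_rot: [180.0, 0.0, 101.4]
force: [-0.0, -0.7, 0.4]
opening: 1.0
finger_force: 0.0
```

send_rows(dp=[[0,0,0],[0,0,0],[0,0,0],[0,0,0],[0,0,0],[0,0,0],[0,0,0]], yaw=[0,0,0,0,0,0,0], hand=-1)

```text
time_s: 8.95
ee_pos: [0.4288, -0.1666, 0.0411]
ee_rot: [180.0, 0.0, 101.4]
force: [-2.3, 1.3, 13.8]
opening: 0.529
finger_force: 59.2
```

send_rows(dp=[[0,0,40],[0,0,80],[40,23,100],[90,53,100],[135,80,100],[175,103,100],[190,112,100],[190,112,60],[190,112,35],[190,112,20],[190,112,12],[190,112,7],[190,112,5],[190,112,5],[190,112,5]], yaw=[0,0,0,0,0,0,0,0,0,0,0,0,0,0,0])

```text
time_s: 10.82
ee_pos: [0.6188, -0.0544, 0.0462]
ee_rot: [180.0, 0.0, 101.4]
force: [-2.7, 0.0, 6.2]
opening: 0.524
finger_force: 61.7
```

send_rows(dp=[[0,0,0],[0,0,0],[0,0,0],[0,0,0],[0,0,0],[0,0,50],[0,0,100],[-40,13,150],[-90,30,190],[-140,46,190],[-181,60,190],[-181,60,190],[-181,60,190],[-181,60,190]], yaw=[0,0,0,0,0,0,-10,-20,-30,-40,-50,-57,-57,-57], hand=0.6)

```text
time_s: 12.58
ee_pos: [0.4378, 0.0056, 0.2353]
ee_rot: [-180.0, -0.0, 44.6]
force: [0.4, -0.1, -0.4]
opening: 0.802
finger_force: 0.0
```

```bash
python3 w.py w3
```

```text
12.575 [0.4378 0.0056 0.2353] [-180.    -0.    44.6] [ 15.   4. -25. 120.   2.  56. -56.] 67.49194401683434 [[0.702, -0.712, 0.0, -0.301], [-0.679, -0.669, 0.304, 0.264], [-0.216, -0.213, -0.953, 0.47], [0.0, 0.0, 0.0, 1.0]]
```

View pics/w3.png

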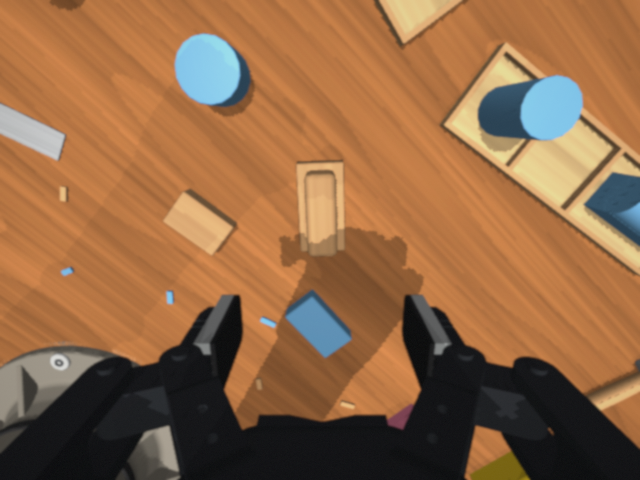

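Sanding block seen along the view axis: grip top corners (306,173),(335,173),(335,255),(308,255); base far corners (297,161),(343,161). Tall blank stands in its bay; short blank top at (208,69).

```bash
python3 - <<'E'
from wf import *
m=pickle.load(open("pics/w3.pkl","rb"))
px=[(306,173),(335,173),(335,255),(308,255),(297,161),(343,161)]
L=[(.039,.014,.054),(.039,-.014,.054),(-.039,-.014,.054),(-.039,.014,.054),(.045,.023,.02),(.045,-.023,.02)]
s=least_squares(lambda p:(proj(m,place(L,p))-px).ravel(),[.437,.005,.77]);print(s.x[:2],np.degrees(s.x[2]),s.fun.round(1))
wfit("w3",SHORT,(208,69),.046,(0,))
E
```

```text
[0.43388999 0.00578076] 45.271588722820155 [-1.9 -0.7  1.4 -1.1  1.4  1.1 -1.6  1.4 -0.8  0.2  1.5 -0.4]
w3 4037 ray [0.4558 0.1569] fit [0.4546 0.1559] 19.3 cost 0.102
```

send_rows(dp=[[-3,0,-50],[-3,0,-105],[-3,0,-150],[-3,0,-180],[-3,0,-195],[-3,0,-201],[-3,0,-201]], yaw=[1,1,1,1,1,1,1])

```text
time_s: 13.5
ee_pos: [0.4349, 0.0057, 0.0347]
ee_rot: [180.0, -0.0, 45.4]
force: [0.2, -0.2, 0.2]
opening: 0.801
finger_force: 0.0
```

send_rows(dp=[[0,0,0],[0,0,0],[0,0,0],[0,0,0],[0,0,0],[0,0,0],[0,0,0]], yaw=[0,0,0,0,0,0,0], hand=-1)

```text
time_s: 14.38
ee_pos: [0.4349, 0.0056, 0.0351]
ee_rot: [179.9, -0.0, 45.4]
force: [-3.2, -0.8, 14.3]
opening: 0.318
finger_force: 58.7
```

send_rows(dp=[[0,0,50],[0,0,100],[40,20,150],[90,45,150],[140,70,150],[180,91,150],[204,103,150],[204,103,150],[204,103,150]], yaw=[0,0,8,16,24,32,34,34,34])

```text
time_s: 15.5
ee_pos: [0.6378, 0.1083, 0.1841]
ee_rot: [-180.0, 0.0, 79.4]
force: [-0.5, 0.4, -1.0]
opening: 0.32
finger_force: 59.8
```

```bash
python3 w.py w4
```

```text
15.5 [0.6378 0.1083 0.1841] [-180.     0.    79.4] [  7.  28. -30.  97.  16.  59. -39.] 67.49194401683434 [[0.983, -0.184, 0.0, -0.606], [-0.175, -0.936, 0.305, 0.193], [-0.056, -0.299, -0.952, 0.394], [0.0, 0.0, 0.0, 1.0]]
```

View pics/w4.png

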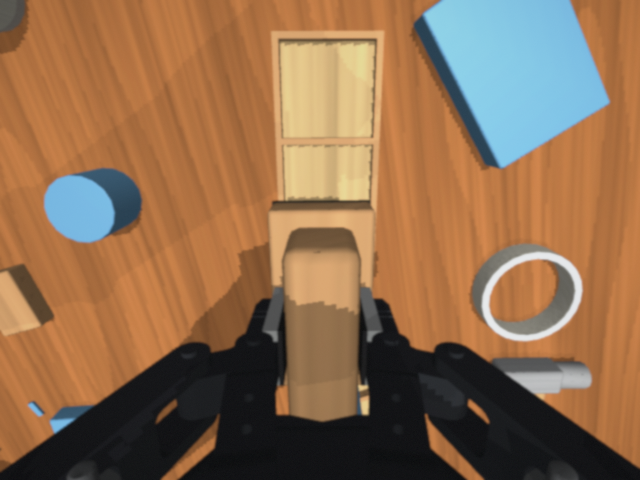

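Wrist view over the short tray: far outer corners (271,31),(384,31); divider at row 141, outer rims u 275–379.

```bash
python3 - <<'E'
from wf import *
m=pickle.load(open("pics/w4.pkl","rb"))
px=[(271,31),(384,31),(275,141),(379,141)]
L=[(-.042,.1015,.015),(.042,.1015,.015),(-.042,.022,.015),(.042,.022,.015)]
s=least_squares(lambda p:(proj(m,place(L,p))-px).ravel(),[.646,.147,-.18]);p=s.x;print(p[:2],np.degrees(p[2]),s.fun.round(1))
for y in(-.0385,.0605):print(place([(0,y,0)],p).round(4))
wfit("w4",SHORT,(85,208),.046,(0,))
E
```

```text
[0.64830407 0.14881454] -10.61108171843081 [ 0.1 -0.1 -0.1 -0.1  0.3  0.1 -0.3  0.2]
[[0.6412 0.111  0.    ]]
[[0.6594 0.2083 0.    ]]
w4 5283 ray [0.46   0.1573] fit [0.456  0.1563] 12.4 cost 0.098
```

send_rows(dp=[[3,2,-40],[3,2,-80],[3,2,-110],[3,2,-128],[3,2,-137],[3,2,-141],[3,2,-144],[3,2,-144],[3,2,-144]], yaw=[0,0,0,0,0,0,0,0,0])

```text
time_s: 16.68
ee_pos: [0.6417, 0.1107, 0.0408]
ee_rot: [180.0, -0.0, 79.4]
force: [-0.4, -0.1, -1.7]
opening: 0.319
finger_force: 59.9
```

send_rows(dp=[[0,0,-1],[0,0,-1],[0,0,-1]], yaw=[0,0,0])

```text
time_s: 17.05
ee_pos: [0.6417, 0.1107, 0.0402]
ee_rot: [180.0, -0.0, 79.4]
force: [-3.6, -0.3, 10.4]
opening: 0.316
finger_force: 61.3
```

send_rows(dp=[[0,0,0],[0,0,0],[0,0,0],[0,0,0],[0,0,0],[0,0,30],[0,0,80],[-40,10,90],[-90,22,90],[-140,34,90],[-186,46,90],[-186,46,90]], yaw=[0,0,0,0,0,0,0,0,0,0,0,0], hand=0.6)

```text
time_s: 18.55
ee_pos: [0.4528, 0.1572, 0.1296]
ee_rot: [180.0, 0.1, 79.6]
force: [-0.0, -0.3, -0.2]
opening: 0.801
finger_force: 0.0
```

send_rows(dp=[[0,0,0],[0,0,-40],[0,0,-75],[0,0,-95],[0,0,-103],[0,0,-103]], yaw=[0,0,0,0,0,0], hand=1)

```text
time_s: 19.3
ee_pos: [0.4558, 0.1566, 0.0261]
ee_rot: [-180.0, 0.0, 79.4]
force: [0.1, -0.0, 0.5]
opening: 1.003
finger_force: 0.0
```

send_rows(dp=[[0,0,0],[0,0,0],[0,0,0],[0,0,0],[0,0,0],[0,0,0],[0,0,0]], yaw=[0,0,0,0,0,0,0], hand=-1)

```text
time_s: 20.18
ee_pos: [0.4561, 0.1567, 0.0273]
ee_rot: [179.9, -0.0, 79.4]
force: [-2.5, -1.5, 10.1]
opening: 0.616
finger_force: 60.8
```

send_rows(dp=[[0,0,40],[0,0,80],[40,10,90],[90,23,90],[140,36,90],[185,47,90],[204,52,90],[204,52,60],[204,52,35],[204,52,20],[204,52,12],[204,52,7],[204,52,5],[204,52,5],[204,52,5]], yaw=[0,0,0,0,0,0,0,0,0,0,0,0,0,0,0])

```text
time_s: 22.05
ee_pos: [0.6598, 0.2088, 0.0324]
ee_rot: [179.9, -0.0, 79.4]
force: [-3.3, -0.1, 5.3]
opening: 0.619
finger_force: 63.4
```

send_rows(dp=[[0,0,0],[0,0,0],[0,0,0],[0,0,0],[0,0,0],[0,0,40],[0,0,95],[-40,18,145],[-90,41,190],[-140,65,210],[-190,88,225],[-231,107,225],[-231,107,225],[-231,107,225]], yaw=[0,0,0,0,0,0,0,0,0,0,0,0,0,0], hand=0.8)

```text
time_s: 23.8
ee_pos: [0.4288, 0.3154, 0.2564]
ee_rot: [180.0, 0.0, 79.4]
force: [0.4, 0.5, 0.5]
opening: 0.902
finger_force: 0.0
```

```bash
python3 w.py w5
```

```text
23.8 [0.4288 0.3154 0.2564] [180.    0.   79.4] [ -9.  14. -40. 107.  10.  62. -63.] 67.49194401683434 [[0.983, -0.184, 0.001, -0.363], [-0.175, -0.936, 0.304, 0.328], [-0.055, -0.299, -0.953, 0.512], [0.0, 0.0, 0.0, 1.0]]
```

View pics/w5.png

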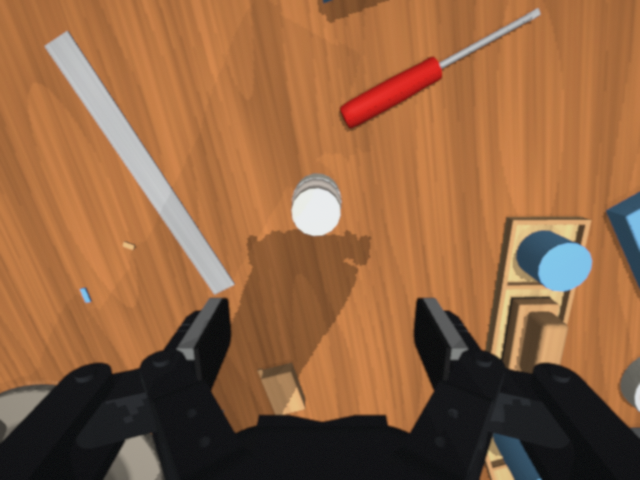

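Jar lid centre at (316,211), clear of the ruler; sanding block and short blank sit in the short tray.

```bash
python3 - <<'E'
from wf import *
m=pickle.load(open("pics/w5.pkl","rb"))
print(ray(m,(316,211.5),.082))
E
```

```text
[0.42334694 0.32035195 0.082     ]
```

send_rows(dp=[[-4,3,-50],[-4,3,-100],[-4,3,-150],[-4,3,-190],[-4,3,-215],[-4,3,-223],[-4,3,-223]], yaw=[0,0,0,0,0,0,0], hand=1)

```text
time_s: 24.72
ee_pos: [0.4248, 0.3185, 0.0332]
ee_rot: [-180.0, 0.0, 79.4]
force: [0.6, -0.4, 0.4]
opening: 1.0
finger_force: 0.0
```

send_rows(dp=[[0,0,0],[0,0,0],[0,0,0],[0,0,0],[0,0,0],[0,0,0],[0,0,0]], yaw=[0,0,0,0,0,0,0], hand=-1)

```text
time_s: 25.6
ee_pos: [0.4249, 0.3189, 0.0344]
ee_rot: [179.9, -0.0, 79.4]
force: [-2.7, -2.3, 12.4]
opening: 0.54
finger_force: 59.7
```

send_rows(dp=[[0,0,50],[0,0,100],[20,-43,140],[45,-97,140],[70,-151,140],[95,-205,140],[120,-259,140],[145,-313,140],[170,-367,140],[190,-410,140],[208,-449,140],[208,-449,140],[208,-449,140],[208,-449,140]], yaw=[0,0,2,5,8,11,14,17,20,22,22,22,22,22])

```text
time_s: 27.35
ee_pos: [0.6322, -0.1291, 0.1736]
ee_rot: [180.0, -0.0, 101.5]
force: [0.1, 0.8, -0.8]
opening: 0.544
finger_force: 62.7
```

```bash
python3 w.py w6
```

```text
27.35 [ 0.6322 -0.1291  0.1736] [180.   -0.  101.5] [ 30.  29. -32.  98.  18.  58.   3.] 67.49194401683434 [[0.98, 0.2, 0.001, -0.593], [0.19, -0.933, 0.304, -0.258], [0.062, -0.298, -0.953, 0.238], [0.0, 0.0, 0.0, 1.0]]
```

View pics/w6.png

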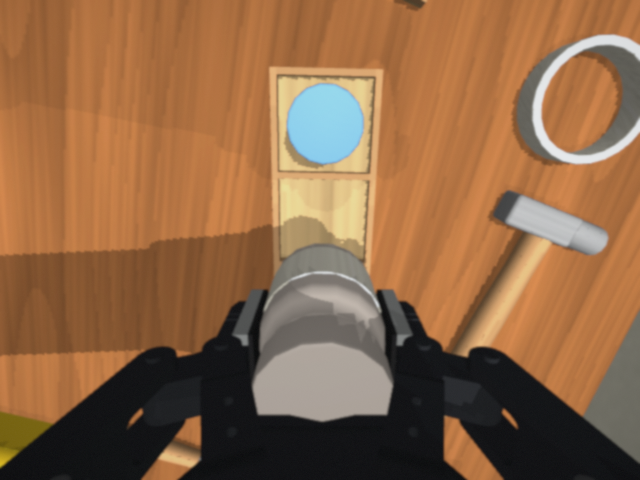

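Tall blank at (325,123) is centred in its bay; middle bay below is free. Lower the jar.

send_rows(dp=[[0,-1,-40],[0,-1,-80],[0,-1,-108],[0,-1,-122],[0,-1,-129],[0,-1,-133],[0,-1,-135],[0,-1,-135],[0,-1,-135]], yaw=[0,0,0,0,0,0,0,0,0])

```text
time_s: 28.52
ee_pos: [0.6329, -0.1314, 0.0396]
ee_rot: [179.9, 0.0, 101.4]
force: [-2.5, 0.9, 6.0]
opening: 0.538
finger_force: 63.5
```

send_rows(dp=[[0,0,0],[0,0,0],[0,0,0],[0,0,0],[0,0,0],[0,0,40],[0,0,95],[0,0,150],[-50,0,200],[-100,0,240],[-130,0,250],[-150,0,250],[-150,0,250]], yaw=[0,0,0,0,0,0,0,0,0,0,0,0,0], hand=0.6)

```text
time_s: 30.15
ee_pos: [0.4815, -0.1317, 0.2889]
ee_rot: [180.0, 0.1, 101.4]
force: [0.5, 0.3, 0.2]
opening: 0.796
finger_force: 0.0
```

```bash
python3 - <<'E'
from h import *
im=cv2.cvtColor(read_camera("side"),cv2.COLOR_RGB2BGR);cv2.imwrite("pics/side9.png",im)
cv2.imwrite("pics/side9c.png",cv2.resize(im[130:370,140:460],(800,600),interpolation=cv2.INTER_CUBIC))
LT=(.6368,-.1519,np.radians(10.75));ST=(.6483,.1488,np.radians(-10.6))
for T,y,z in((LT,-.077,.059),(LT,.022,.087),(LT,.099,.085),(ST,-.0385,.059),(ST,.0605,.051)):
    p=place([(0,y,z)],T);u=proj(M["side"],p)[0];print(((u-[140,130])*2.5).round())
E
```

```text
[325.  87.]
[305. 141.]
[290. 208.]
[189. 376.]
[114. 479.]
```

View pics/side9c.png

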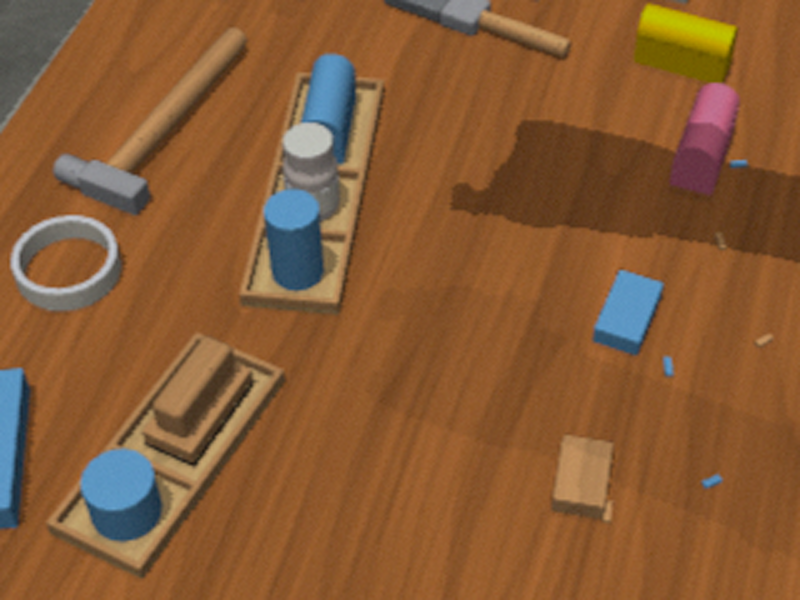

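All five things stand in their bays and their tops lie within a few crop pixels of where they should (jar 308,138; tall 293,208; short 120,478; block ~195,383). The gripper is clear, so I'm handing in.

```bash
python3 -c "
from cell import *
print(sign_off())"
```

```text
the job is handed in; nothing more can be done
None
```

Both class kits are made up and the job is handed in at about 30 s of robot time: all five things stand in their bays in the last camera view, with the gripper clear, but the sign-off returned no verdict.

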